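# Clear the label bench: cores off the spindle, empties into the scoop, scoop into the bin

### The arm

A 6-joint arm with a two-finger parallel gripper is mounted at the origin on the work surface. World frame = base frame: x ahead of the robot, y to its left, z up, the work surface at z = 0. Lengths are in m, angles in rad, forces in N, time in s.
With the tool pointing down it reaches from about 0.3 to 0.95 m from the base axis. Payload 3.1 kg.
Tool frame: the origin (TCP) lies on the centre line of the jaws, within the pads' length; the fingertips stand 11 mm ahead of it and the grasp point (between the pads) lies 8 mm behind it; x points along the fingers, y is the direction in which the jaws open and shut, and the axes are right-handed (so a half turn about x gives the same grasp; the last joint's range is limited). The gripper opens to 85 mm and grips with 20 to 120 N. Pads are 22 mm wide; open, the fingers measure 114 mm over their backs; the gripper's body (76 mm by 85 mm) begins 54 mm behind the grasp point. The pads swing forward as they close: fully open they stand 13 mm farther back than shut.
Start: joints at [-1.395, 0.308, 1.634, -0, 1.2, -0.07], TCP at [0.152, -0.606, 0.242] pointing down, gripper open.
Joint ranges: [-3.06, 3.06], [-0.79, 1.96], [0.05, 2.63], [-1.19, 4.34], [0.05, 2.64], [-2.94, 2.94]. Speed limits (rad/s): [2.79, 2.79, 3.14, 3.14, 3.14, 3.14].

### API

Orientations are given as [roll, pitch, yaw] about the fixed x, y, z axes, in that order (R = Rz(yaw) Ry(pitch) Rx(roll)).
In Python, from cell import manip, hand, sensors, imaging gives the robot as it stands. Calls block until the motion is done:
- manip.goto(position, orientation): joint-space move of the TCP to a pose.
- manip.move_l(position, ori=None, rate=0.15): straight line of the TCP; ori=None keeps the orientation; rate is the mean speed in m/s.
- manip.set_joints(angles): joint-space move.
- hand.move_gripper(opening, squeeze=None): finger opening in m; squeeze is the grip in N (None keeps the last); returns when the fingers have stopped.
- manip.hold(seconds).
- manip.solve_ik(position, orientation): joint angles nearest the present ones, or None.
- sensors.observe(): the state.
- imaging.grab_frame(name): name is "scene" or "top" or "wrist"; returns a dict with "pixels" (384x512x3 uint8, red, green, blue), "vertical_fov" (degrees; the focal length in pixels is half the picture's height over the tangent of half this angle, whatever the lens; pixels are square), "cx", "cy" (the principal point, pixels), "k1" (the pictures are not rectified: a ray, as slopes to the right and down, at radius r is drawn at 1 + k1 r^2 times it, then the intrinsics apply), "cam_to_world" (4x4, takes a point from camera to world coordinates). Camera axes: x right, y down, z forward; pixel columns grow to the right and rows downward; lengths in m; the calibration is good to about 2 mm. A picture is of the moment at which its call begins. There is no depth.
A pose or a line that the arm cannot do raises manip.Unreachable and nothing moves.
- manip.hand_in(): hands the job in, once; it reports no verdict.
The state is a dict: "time": time; "qpos": joint angles; "qvel": joint speeds; "effort": joint torques, N m; "tool_pos": TCP position; "tcp_rot": TCP orientation; "ft_force": force on the tool from outside, world axes, zero at the start; "torque": the same for the moment, N m; "opening": finger opening in m.
Only numpy, scipy, OpenCV 4.12 (cv2) and the standard library are available. Lean on these libraries where they do the work, as an engineer would, in place of code of your own. Each camera call takes 0.05 s, during which the arm holds its last target. There are 200 camera calls.

### The job

Clear the labelling bench of empties: slide every empty cardboard core off the open end of the roll-stand spindle and put it in the white scrap scoop, along with every empty square reagent bottle standing about. When all of them are in the scoop, pick it up by its grip and tip them out over its ramped lip into the low dark-grey waste bin, so that everything ends up in the bin; then set the empty scoop back on its black mat, flat and lying the same way as the mat. Leave the full label roll and the tube rack where they stand.

Things in the scene. Friction and masses are not known exactly. Their poses are not given: they have to be found in the camera images.
- core0_c (a point): empty cardboard label-roll core, a plain tube 50 mm in outside diameter, 40 mm bore, 60 mm long, 40 g. Threaded on the spindle at the start, hanging on it by the top of its bore. This point is its centre, its y axis runs along the tube. None if there is no such core this time. It rolls if dropped on the bench
- core1_c (a point): empty cardboard label-roll core, a plain tube 50 mm in outside diameter, 40 mm bore, 60 mm long, 40 g. Threaded on the spindle at the start, hanging on it by the top of its bore. This point is its centre, its y axis runs along the tube. None if there is no such core this time. It rolls if dropped on the bench
- core2_c (a point): empty cardboard label-roll core, a plain tube 50 mm in outside diameter, 40 mm bore, 60 mm long, 40 g. Threaded on the spindle at the start, hanging on it by the top of its bore. This point is its centre, its y axis runs along the tube. None if there is no such core this time. It rolls if dropped on the bench
- bottle0_c (a point): empty white square reagent bottle with paper label and grey screw cap: body 42 x 42 mm and 58 mm tall, cap 28 mm in diameter and 16 mm tall on top, 74 mm in all, 35 g. Stands on the bench, but may have been knocked over. This point is its centre half-way up, z axis towards the cap, x and y square to its sides. None if there is no such bottle this time
- bottle1_c (a point): empty white square reagent bottle with paper label and grey screw cap: body 42 x 42 mm and 58 mm tall, cap 28 mm in diameter and 16 mm tall on top, 74 mm in all, 35 g. Stands on the bench, but may have been knocked over. This point is its centre half-way up, z axis towards the cap, x and y square to its sides. None if there is no such bottle this time
- bottle2_c (a point): empty white square reagent bottle with paper label and grey screw cap: body 42 x 42 mm and 58 mm tall, cap 28 mm in diameter and 16 mm tall on top, 74 mm in all, 35 g. Stands on the bench, but may have been knocked over. This point is its centre half-way up, z axis towards the cap, x and y square to its sides. None if there is no such bottle this time
- bottle3_c (a point): empty white square reagent bottle with paper label and grey screw cap: body 42 x 42 mm and 58 mm tall, cap 28 mm in diameter and 16 mm tall on top, 74 mm in all, 35 g. Stands on the bench, but may have been knocked over. This point is its centre half-way up, z axis towards the cap, x and y square to its sides. None if there is no such bottle this time
- spindle_root (a point): where the spindle of the fixed grey roll stand begins, on its axis, 180 mm above the bench. The spindle is a level steel rod, 20 mm in diameter and 227 mm long, fixed at this end to a 200 mm tall upright (behind a black disc of 56 mm diameter) and free at the other; it runs along this frame's -y axis. Cores on it lie about 64 mm apart, the innermost centre about 38 mm from here, centres 10 mm below the rod's axis because they hang. The base plate below is 160 x 150 x 12 mm
- spindle_tip (a point): the open end of the spindle, on its axis; a core is free once its centre is 30 mm beyond it
- scoop_c (a point): scrap scoop, a loose white plastic tray, 220 g; point on its underside, x towards the back wall with the grip, z up. Floor from x = -58 to +100 mm, 4 mm thick; walls 65 mm high, 170 mm wide outside, 160 inside. At x = -58 mm the floor bends up into a ramp of 39 degrees to the pouring lip at x = -133 mm, 60 mm high. Contents slide out once it is tipped lip-down by 80 to 90 degrees
- scoop_grip (a point): where to hold the scoop: the middle of its upright grip, a flat plate 12 mm thick (along the scoop's x) and 70 mm wide (along its y), rising from the back wall to 127 mm above the scoop's underside; this point is 107 mm above the underside and 101 mm along x from the point scoop_c; axes as for scoop_c
- mat: fixed black rubber mat, 300 x 220 mm, 3 mm thick, on which the scoop stands at the start and must stand at the end, either way round; origin at the centre of its underside, x along its long side
- bin: fixed low dark-grey waste bin with dark rolled rim, open on top, 280 mm along x, 220 mm along y and 100 mm high outside, walls and floor 5 mm; origin at the centre of its underside
- full_roll_c (a point): full label roll lying flat on the bench beyond the spindle, 90 mm in diameter and 60 mm high; this point is its centre. Leave it
- tube_rack_c (a point): white tube rack, 60 x 170 x 70 mm, with capped tubes up to 106 mm high; this point is 35 mm up its middle. Leave it

How it is judged:
On the way, in this order (a step that is already met when the one before it is completed fails the run):
1. all the empty cores and bottles lie in the scoop (x of core0_c in the frame of scoop_c between -0.135 and 0.1 m and y of core0_c in the frame of scoop_c between -0.085 and 0.085 m and z of core0_c in the frame of scoop_c between 0 and 0.15 m and x of core1_c in the frame of scoop_c between -0.135 and 0.1 m and y of core1_c in the frame of scoop_c between -0.085 and 0.085 m and z of core1_c in the frame of scoop_c between 0 and 0.15 m and x of core2_c in the frame of scoop_c between -0.135 and 0.1 m and y of core2_c in the frame of scoop_c between -0.085 and 0.085 m and z of core2_c in the frame of scoop_c between 0 and 0.15 m and x of bottle0_c in the frame of scoop_c between -0.135 and 0.1 m and y of bottle0_c in the frame of scoop_c between -0.085 and 0.085 m and z of bottle0_c in the frame of scoop_c between 0 and 0.15 m and x of bottle1_c in the frame of scoop_c between -0.135 and 0.1 m and y of bottle1_c in the frame of scoop_c between -0.085 and 0.085 m and z of bottle1_c in the frame of scoop_c between 0 and 0.15 m and x of bottle2_c in the frame of scoop_c between -0.135 and 0.1 m and y of bottle2_c in the frame of scoop_c between -0.085 and 0.085 m and z of bottle2_c in the frame of scoop_c between 0 and 0.15 m and x of bottle3_c in the frame of scoop_c between -0.135 and 0.1 m and y of bottle3_c in the frame of scoop_c between -0.085 and 0.085 m and z of bottle3_c in the frame of scoop_c between 0 and 0.15 m), for 0.2 s.
2. the scoop is lifted and tipped over (angle between scoop_c's own z axis and vertical above 0.8 rad and height (world z) of scoop_grip above 0.15 m), for 0.1 s.
At the end, for the whole second after the job is handed in: Every core and bottle present lies in the waste bin (centre inside its walls and no more than 15 mm above its rim), and the scoop stands flat on the mat, its middle within 45 mm of the mat's middle and within 0.35 rad of the mat's direction (either way round) (x of core0_c in the frame of bin between -0.14 and 0.14 m and y of core0_c in the frame of bin between -0.11 and 0.11 m and z of core0_c in the frame of bin between 0 and 0.115 m and x of core1_c in the frame of bin between -0.14 and 0.14 m and y of core1_c in the frame of bin between -0.11 and 0.11 m and z of core1_c in the frame of bin between 0 and 0.115 m and x of core2_c in the frame of bin between -0.14 and 0.14 m and y of core2_c in the frame of bin between -0.11 and 0.11 m and z of core2_c in the frame of bin between 0 and 0.115 m and x of bottle0_c in the frame of bin between -0.14 and 0.14 m and y of bottle0_c in the frame of bin between -0.11 and 0.11 m and z of bottle0_c in the frame of bin between 0 and 0.115 m and x of bottle1_c in the frame of bin between -0.14 and 0.14 m and y of bottle1_c in the frame of bin between -0.11 and 0.11 m and z of bottle1_c in the frame of bin between 0 and 0.115 m and x of bottle2_c in the frame of bin between -0.14 and 0.14 m and y of bottle2_c in the frame of bin between -0.11 and 0.11 m and z of bottle2_c in the frame of bin between 0 and 0.115 m and x of bottle3_c in the frame of bin between -0.14 and 0.14 m and y of bottle3_c in the frame of bin between -0.11 and 0.11 m and z of bottle3_c in the frame of bin between 0 and 0.115 m and horizontal distance between scoop_c and mat below 0.045 m and angle between the x axis of scoop_c and the x axis of mat, either way round below 0.35 rad and angle between scoop_c's own z axis and vertical below 0.06 rad and height (world z) of scoop_c below 0.012 m); the robot touches nothing.
It fails at once if the full label roll is moved more than 40 mm (distance of full_roll_c from where it was at the start of the episode above 0.04 m).
It fails at once if the tube rack is moved more than 40 mm (distance of tube_rack_c from where it was at the start of the episode above 0.04 m).
Of core0, core1, core2 only 2 to 3 are there at a start; the rules pass over those that are not, and their reading is None.
Of bottle0, bottle1, bottle2, bottle3 only 3 to 4 are there at a start; the rules pass over those that are not, and their reading is None.
At some moment in a run one of bottle0, bottle1, bottle2, bottle3 may be knocked a few centimetres aside while the robot is not near it.
It also fails if it takes over 210 s, if anything falls off the work surface, if the arm or the gripper's body presses on something with over 40 N, if the wrist force passes 120 N, or if a joint passes its speed limit or range.

## Working session

There is one attempt and no reset: what is moved stays moved. The work goes in short steps, each a Python script; the robot and the scene stay as the last script left them, time stands still between calls to the robot, and variables do not carry over. Pictures are saved under pics/ and viewed, about 12 in all and at most 16, crops included, and the job is handed in when it is done.

```bash
ls; mkdir -p pics; cat > h.py <<'E'
import numpy as np, cv2
from cell import manip, hand, sensors, imaging
def cam(name):
    f=imaging.grab_frame(name); p=f["pixels"]; H=p.shape[0]
    fl=H/2/np.tan(np.radians(f["vertical_fov"])/2)
    return p,dict(f=fl,cx=f["cx"],cy=f["cy"],k1=f["k1"],T=np.array(f["cam_to_world"]))
def proj(c,P):
    P=np.atleast_2d(P); T=np.linalg.inv(c['T']); q=P@T[:3,:3].T+T[:3,3]
    s=q[:,:2]/q[:,2:]; s=s*(1+c['k1']*(s**2).sum(1,keepdims=True))
    return s*c['f']+[c['cx'],c['cy']]
def ray(c,u,v):
    d=np.array([(u-c['cx'])/c['f'],(v-c['cy'])/c['f']]); s=d.copy()
    for _ in range(20): s=d/(1+c['k1']*(s@s))
    return c['T'][:3,3], c['T'][:3,:3]@np.r_[s,1]
def at_z(c,u,v,z):
    o,d=ray(c,u,v); return o+d*(z-o[2])/d[2]
def save(n,p): cv2.imwrite('pics/'+n,cv2.resize(p[...,::-1],(800,600),interpolation=cv2.INTER_CUBIC))
E
python3 - <<'E'
from h import *
import pickle
d={}
for n in("scene","top"):
    p,c=cam(n); save(n+'0.png',p); d[n]=(p,c); print(n,c)
pickle.dump(d,open('c0.pkl','wb'))
E
```

```text
pics
scene {'f': np.float64(453.4783205789466), 'cx': 256.80356387411473, 'cy': 192.0622123041063, 'k1': -0.07795829333334238, 'T': array([[-0.63094188,  0.61938704, -0.46719593,  1.20125548],
       [ 0.7756665 ,  0.49124266, -0.39626019,  0.5119567 ],
       [-0.01593185, -0.61240538, -0.79038334,  1.16472397],
       [ 0.        ,  0.        ,  0.        ,  1.        ]])}
top {'f': np.float64(497.59758105117487), 'cx': 252.79820959616677, 'cy': 189.89543568295585, 'k1': -0.015403983776441855, 'T': array([[ 0.01498161, -0.99486272,  0.10011856,  0.45923755],
       [-0.99987794, -0.01446225,  0.00591133,  0.01199388],
       [-0.00443302, -0.1001949 , -0.99495795,  1.60595961],
       [ 0.        ,  0.        ,  0.        ,  1.        ]])}
```

View pics/scene0.png

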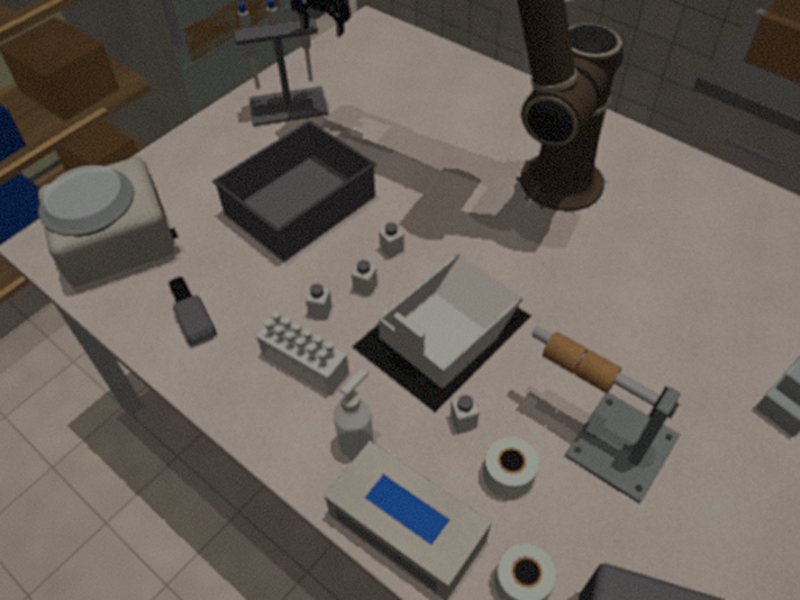

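View pics/top0.png

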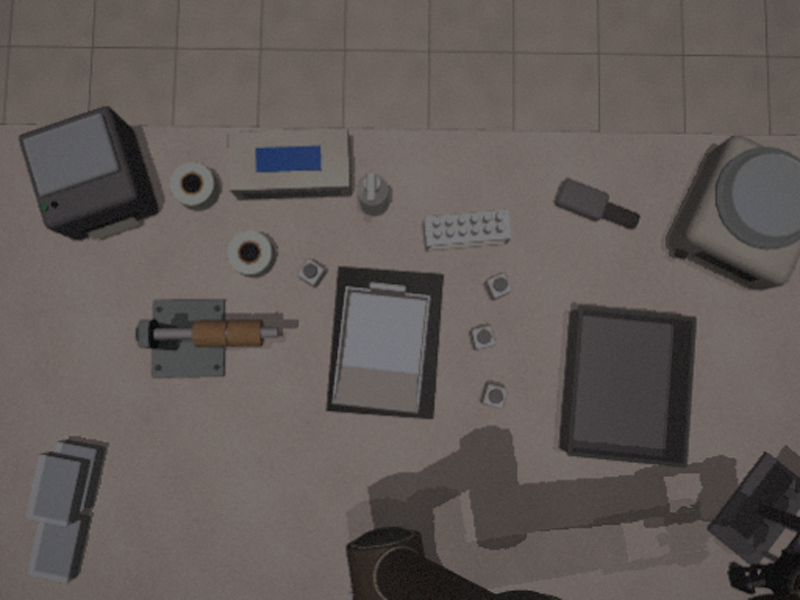

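The pictures show two cores on the spindle (top view about (210,333) and (245,333)) and four standing bottles: (312,268), (499,283), (484,335) and (495,394). The scoop has its grip on the far side at (388,287) and its lip towards the robot. The bin is at (630,385). Now I'll measure these.

```bash
cat >> h.py <<'E'
S=lambda u,v:((u+.5)*.64-.5,(v+.5)*.64-.5)
def tri(ca,a,cb,b):
    (o1,d1),(o2,d2)=ray(ca,*a),ray(cb,*b); d1/=np.linalg.norm(d1);d2/=np.linalg.norm(d2)
    t=np.linalg.lstsq(np.c_[d1,-d2],o2-o1,rcond=None)[0]; p,q=o1+t[0]*d1,o2+t[1]*d2
    return (p+q)/2,np.linalg.norm(p-q)
E
python3 - <<'E'
from h import *
import pickle
np.set_printoptions(precision=3,suppress=True)
d=pickle.load(open('c0.pkl','rb')); T=d['top'][1]; C=d['scene'][1]
for n,a,b in [('b far',(312,268),(465,403)),('b1',(499,283),(318,289)),('b2',(484,335),(365,266)),('b3',(495,394),(392,228))]:
    print(n,at_z(T,*S(*a),.074),at_z(C,*S(*b),.074),*tri(T,S(*a),C,S(*b)))
for n,pts,z in [('mat',[(340,268),(443,275),(434,417),(327,411)],.003),('bin',[(571,305),(695,317),(686,465),(561,452)],.1),
   ('grip',[(370,287),(406,290)],.13),('scooplip',[(334,409),(420,415)],.063),('scoopback',[(346,285),(431,291)],.068),
   ('spin tip',[(284,332)],.18),('core ends',[(193,333),(227,333),(262,333)],.17),('spin root',[(160,334)],.18),('roll',[(250,251)],.06),('rack',[(468,228)],.07)]:
    P=[at_z(T,*S(*p),z) for p in pts]; print(n,*P,'mean',np.mean(P,0))
p=d['top'][0]
m=np.zeros((600,800,3),np.uint8)
def crop(u,v,r=26,s=400):
    return cv2.resize(p[int(v*.64)-r:int(v*.64)+r,int(u*.64)-r:int(u*.64)+r],(s,s),interpolation=cv2.INTER_CUBIC)
g=np.vstack([np.hstack([crop(a,b,15,260) for a,b in[(312,270),(499,286)]]),np.hstack([crop(a,b,15,260) for a,b in[(484,337),(495,396)]])])
cv2.imwrite('pics/bot.png',np.hstack([g,])[...,::-1])
q=p[160:280,90:290]; cv2.imwrite('pics/spin.png',cv2.resize(q,(800,480),interpolation=cv2.INTER_CUBIC)[...,::-1])
E
```

```text
b far [0.669 0.188 0.074] [0.664 0.196 0.074] [0.666 0.192 0.074] 0.009603320579529371
b1 [ 0.644 -0.184  0.074] [ 0.637 -0.182  0.074] [ 0.642 -0.181  0.08 ] 0.005709906861188381
b2 [ 0.541 -0.155  0.074] [ 0.534 -0.149  0.074] [ 0.538 -0.151  0.076] 0.008864675709537523
b3 [ 0.426 -0.177  0.074] [ 0.419 -0.173  0.074] [ 0.424 -0.173  0.078] 0.0070340373446332064
mat [0.679 0.137 0.003] [ 0.668 -0.077  0.003] [ 0.376 -0.061  0.003] [0.384 0.158 0.003] mean [0.527 0.039 0.003]
bin [ 0.6   -0.321  0.1  ] [ 0.58  -0.562  0.1  ] [ 0.297 -0.538  0.1  ] [ 0.318 -0.3    0.1  ] mean [ 0.449 -0.43   0.1  ]
grip [0.626 0.069 0.13 ] [0.621 0.    0.13 ] mean [0.624 0.035 0.13 ]
scooplip [0.391 0.138 0.063] [ 0.382 -0.031  0.063] mean [0.387 0.054 0.063]
scoopback [0.637 0.12  0.068] [ 0.627 -0.05   0.068] mean [0.632 0.035 0.068]
spin tip [0.535 0.224 0.18 ] mean [0.535 0.224 0.18 ]
core ends [0.531 0.394 0.17 ] [0.532 0.331 0.17 ] [0.533 0.266 0.17 ] mean [0.532 0.33  0.17 ]
spin root [0.528 0.452 0.18 ] mean [0.528 0.452 0.18 ]
roll [0.704 0.315 0.06 ] mean [0.704 0.315 0.06 ]
rack [ 0.755 -0.122  0.07 ] mean [ 0.755 -0.122  0.07 ]
```

View pics/bot.png

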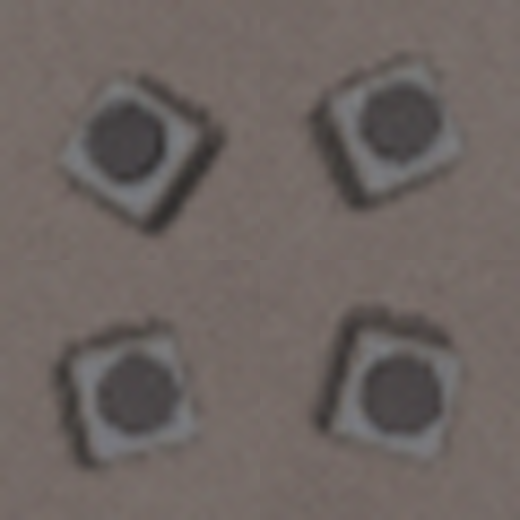

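View pics/spin.png

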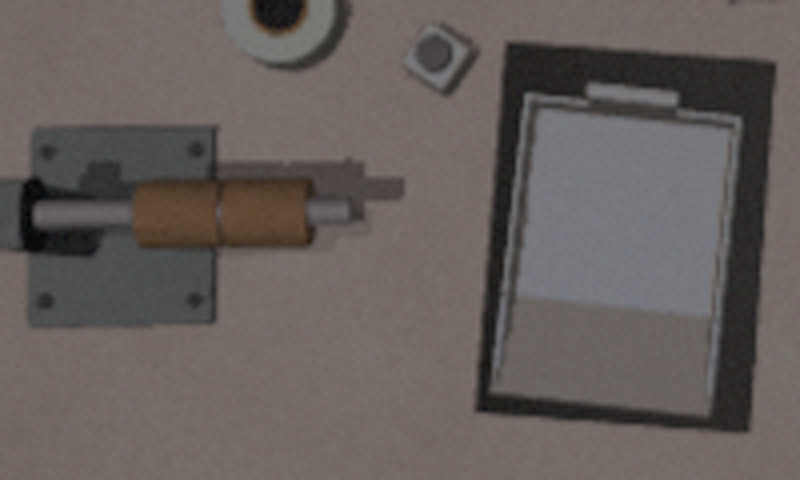

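The two cameras agree on the bottles to under 10 mm, and the triangulated cap heights are right. The spindle, mat and bin sizes also match what was given. I'll take the cores first.

```bash
cat >> h.py <<'E'
SC=np.array([.524,.042]); SY=np.radians(-4.2)
def sw(x,y): # scoop frame -> world xy
    c,s=np.cos(SY),np.sin(SY); return SC+[c*x-s*y,s*x+c*y]
def down(xy,z,phi):
    """tool-down orientation with jaw axis along world angle phi (mod pi), smallest |q6|"""
    best=None
    for k in(-1,1):
        o=[0,np.pi/2,phi+k*np.pi/2]; q=manip.solve_ik([*xy,z],o)
        if q is not None and (best is None or abs(q[5])<best[0]): best=(abs(q[5]),o)
    return best[1]
def st(): 
    s=sensors.observe(); return 't=%.1f op=%.3f'%(s['time'],s['opening']),np.round(s['tool_pos'],3),np.round(s['ft_force'],1)
def place(x,y,z,phi,opening,push=0):
    o=down(sw(x,y),.22,phi); manip.goto([*sw(x,y),.22],o)
    manip.move_l([*sw(x,y),z],rate=.15)
    if push: manip.move_l([*sw(x+push,y),z],rate=.06)
    hand.move_gripper(opening); manip.move_l([*sw(x+push,y),.22],rate=.3)
E
cat > core.py <<'E'
from h import *
import sys
cy,py=float(sys.argv[1]),float(sys.argv[2])
X=lambda y:.533-(y-.27)*.031
o=down([X(cy),cy],.165,np.radians(1.8)); 
hand.move_gripper(.085,25)
manip.goto([X(cy),cy,.27],o); manip.move_l([X(cy),cy,.165],rate=.12); print(st())
hand.move_gripper(.03,25); print('grip',st())
manip.move_l([X(cy),cy,.173],rate=.05); print('lift',st())
manip.move_l([X(.165),.165,.173],rate=.12); print('out',st())
manip.move_l([X(.165),.165,.24],rate=.2)
place(.036,py,.031,SY,.064); print(st())
E
python3 - <<'E'
from h import *
print(sensors.observe()['tcp_rot'])
for y in (.2985,.3625): print(down([.532,y],.165,np.radians(1.8)), down(sw(.036,.04),.031,SY))
# tipping feasibility
b=np.array([.449,-.43])
for a in np.radians([-20,-30,-43.8,-60,-75]):
  for z in (.36,.40):
    print(round(np.degrees(a)),z,[None if (q:=manip.solve_ik([*b,z],[r,np.radians(5),a])) is None else np.round(q,2) for r in(0,np.pi)])
E
python3 core.py .2985 .04
```

```text
[-1.6364028   1.56863364  1.75097956]
[0, 1.5707963267948966, np.float64(-1.5393804002589986)] [0, 1.5707963267948966, np.float64(-1.6441001553786585)]
[0, 1.5707963267948966, np.float64(-1.5393804002589986)] [0, 1.5707963267948966, np.float64(-1.6441001553786585)]
-20 0.36 [array([-1.23,  0.06,  2.33,  2.05,  1.05,  2.22]), array([-1.23,  0.06,  2.33,  2.05,  1.05, -0.92])]
-20 0.4 [array([-1.23, -0.03,  2.31,  1.99,  1.  ,  2.34]), array([-1.23, -0.03,  2.31,  1.99,  1.  , -0.8 ])]
-30 0.36 [array([-1.11, -0.  ,  2.39,  2.35,  0.89,  2.08]), array([-1.11, -0.  ,  2.39,  2.35,  0.89, -1.06])]
-30 0.4 [array([-1.11, -0.1 ,  2.37,  2.27,  0.81,  2.2 ]), array([-1.11, -0.1 ,  2.37,  2.27,  0.81, -0.94])]
-44 0.36 [array([-0.9 , -0.04,  2.43,  2.94,  0.74,  1.71]), array([-0.9 , -0.04,  2.43,  2.94,  0.74, -1.43])]
-44 0.4 [array([-0.9 , -0.14,  2.41,  2.91,  0.62,  1.75]), array([-0.9 , -0.14,  2.41,  2.91,  0.62, -1.39])]
-60 0.36 [array([-0.64,  0.01,  2.38,  3.72,  0.81,  1.19]), array([-0.64,  0.01,  2.38,  3.72,  0.81, -1.95])]
-60 0.4 [array([-0.64, -0.09,  2.36,  3.79,  0.72,  1.09]), array([-0.64, -0.09,  2.36,  3.79,  0.72, -2.05])]
-75 0.36 [array([-0.46,  0.11,  2.27,  4.2 ,  1.03,  0.92]), array([-0.46,  0.11,  2.27,  4.2 ,  1.03, -2.22])]
-75 0.4 [array([-0.46,  0.03,  2.25,  4.26,  0.98,  0.81]), array([-0.46,  0.03,  2.25,  4.26,  0.98, -2.33])]
('t=4.8 op=0.085', array([0.533, 0.299, 0.166]), array([-0.2,  0.2,  0.5]))
grip ('t=5.2 op=0.048', array([0.533, 0.299, 0.166]), array([-0.9, -0. ,  3.4]))
lift ('t=5.5 op=0.048', array([0.532, 0.299, 0.173]), array([-0. ,  0.2,  0.1]))
out ('t=6.8 op=0.048', array([0.536, 0.166, 0.173]), array([0.3, 0.7, 0.3]))
('t=10.2 op=0.064', array([0.562, 0.079, 0.219]), array([-0.4,  0. ,  0.3]))
```

```bash
python3 core.py .3625 -.04; python3 - <<'E'
from h import *
manip.goto([.35,-.55,.4],down([.35,-.55],.4,0)) 
p,c=cam('top'); save('top1.png',p); print(st())
E
```

```text
('t=12.7 op=0.085', array([0.531, 0.363, 0.166]), array([0.2, 0.4, 0.6]))
grip ('t=13.1 op=0.048', array([0.531, 0.363, 0.166]), array([-0.1, -0.2,  3.6]))
lift ('t=13.4 op=0.048', array([0.53 , 0.363, 0.173]), array([ 0.4, -0.1, -0.4]))
out ('t=15.2 op=0.048', array([0.536, 0.166, 0.173]), array([ 0.2, -0.2, -0.9]))
('t=18.9 op=0.064', array([ 0.556, -0.   ,  0.219]), array([-0.3, -0. , -1.6]))
('t=21.2 op=0.064', array([ 0.351, -0.549,  0.4  ]), array([ 0.3,  0.6, -0.2]))
```

View pics/top1.png

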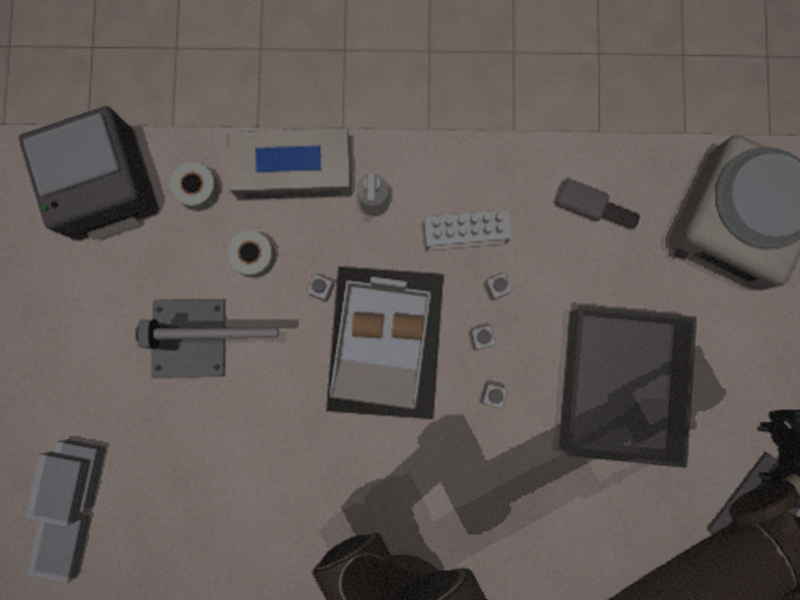

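Both cores are in the scoop. The far bottle has been knocked from (312,268) to (320,286), and the scoop may have shifted slightly, so I'll look closer.

```bash
python3 - <<'E'
from h import *
p,c=cam('top')
import pickle; pickle.dump((p,c),open('c1.pkl','wb'))
q=p[160:280,180:330]; cv2.imwrite('pics/z1.png',cv2.resize(q,(750,600),interpolation=cv2.INTER_CUBIC)[...,::-1])
E
```

```text
(no output)
```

View pics/z1.png

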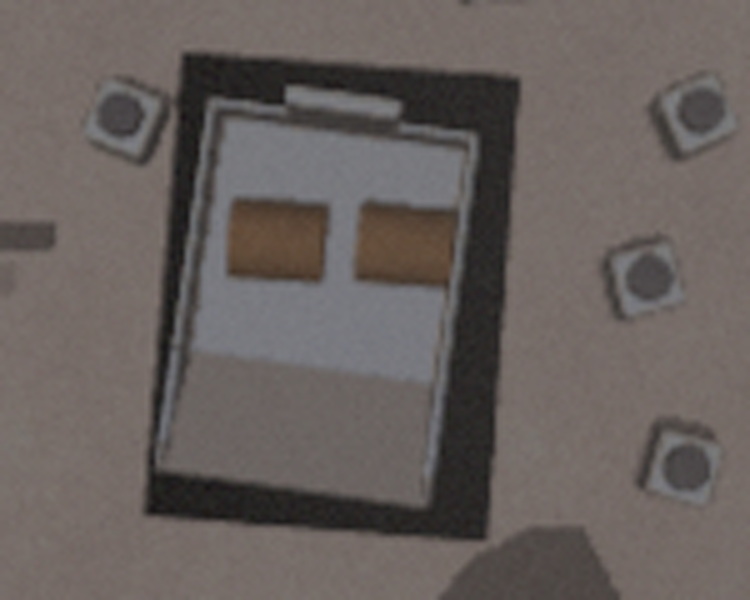

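```bash
cat > m.py <<'E'
from h import *
import pickle
np.set_printoptions(precision=3,suppress=True)
p,T=pickle.load(open('c1.pkl','rb'))
Z=lambda u,v,z:at_z(T,(u+.5)/5-.5+180,(v+.5)/5-.5+160,z)
l=[Z(155,470,.063),Z(430,505,.063)];b=[Z(205,100,.068),Z(478,133,.068)]
for n,e in(('l',l),('b',b)):
    d=e[0]-e[1]; print(n,np.mean(e,0),np.linalg.norm(d),np.degrees(np.arctan2(-d[0],d[1])))
g=Z(344,97,.13);print('grip',g)
d=np.mean(b,0)-np.mean(l,0);print('len',np.linalg.norm(d),np.degrees(np.arctan2(d[1],d[0])))
for u,v in[(121,115),(701,108),(650,277),(687,466)]: print('cap',Z(u,v,.074))
print('floorbend',(Z(195,352,.007)+Z(432,382,.007))/2)
E
python3 m.py
```

```text
l [0.406 0.063 0.063] 0.1706142671235881 -6.319154653002343
b [0.636 0.037 0.068] 0.17116109818531297 -6.10607622851331
grip [0.64  0.034 0.13 ]
len 0.23114301512158317 -6.600684337324333
cap [0.634 0.173 0.074]
cap [ 0.643 -0.186  0.074]
cap [ 0.538 -0.155  0.074]
cap [ 0.423 -0.178  0.074]
floorbend [0.481 0.053 0.007]
```

```bash
sed -i 's/^SC=.*/SC=np.array([.538,.047]); SY=np.radians(-6.4)/' h.py; cat > bot.py <<'E'
from h import *
import sys
x,y,phi,px,py,push=map(float,sys.argv[1:])
phi=np.radians(phi)
o=down([x,y],.05,phi); hand.move_gripper(.072,25)
manip.goto([x,y,.2],o); manip.move_l([x,y,.03],rate=.15)
hand.move_gripper(.02,25); s=sensors.observe(); print('grip',st())
if not .036<s['opening']<.05: manip.move_l([x,y,.2]); sys.exit('BAD GRIP')
manip.move_l([x,y,.2],rate=.25); print(st())
place(px,py,.041,SY+np.pi/2,.06,push); print(st())
E
python3 bot.py .631 .176 -20 -.035 .04 .045 && python3 bot.py .640 -.184 110 -.035 -.04 .045
python3 - <<'E'
from h import *
manip.goto([.35,-.55,.4],down([.35,-.55],.4,0)) 
p,T=cam('top');import pickle; pickle.dump((p,T),open('c1.pkl','wb'))
q=p[160:280,180:330]; cv2.imwrite('pics/z2.png',cv2.resize(q,(750,600),interpolation=cv2.INTER_CUBIC)[...,::-1])
E
```

```text
grip ('t=25.9 op=0.041', array([0.632, 0.176, 0.031]), array([ 0.7, -0.9,  3.4]))
('t=26.8 op=0.042', array([0.63 , 0.176, 0.198]), array([ 0. , -0.3, -1.1]))
('t=31.8 op=0.060', array([0.551, 0.086, 0.219]), array([ 0.6,  0.6, -0.7]))
grip ('t=35.6 op=0.042', array([ 0.641, -0.184,  0.031]), array([-0.8, -0.5,  4.6]))
('t=36.5 op=0.043', array([ 0.639, -0.184,  0.198]), array([ 0.2,  0.8, -1.3]))
('t=41.8 op=0.060', array([0.542, 0.006, 0.219]), array([-0.1,  0.3, -1.8]))
```

View pics/z2.png

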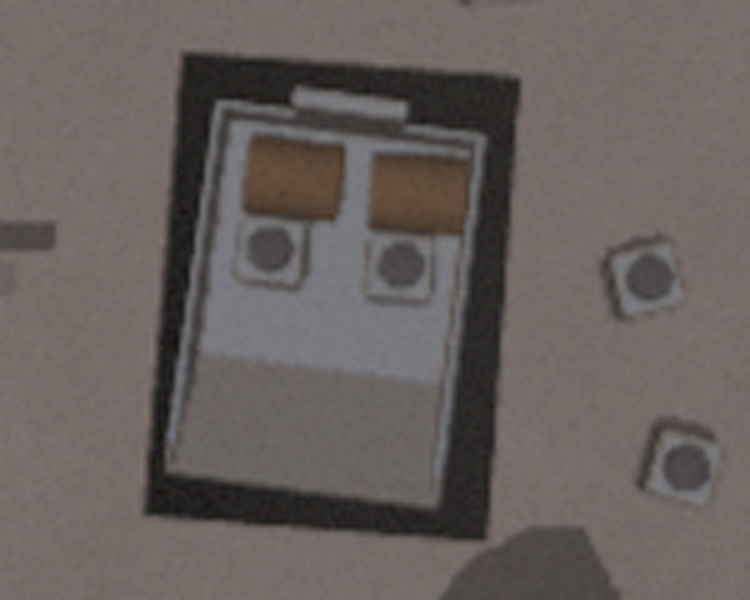

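Two bottles are standing in the scoop with the cores rolled back against its wall. The scoop has slid about 4 mm towards −y. Two bottles to go.

```bash
sed -i 's/^SC=.*/SC=np.array([.538,.043]); SY=np.radians(-6.2)/' h.py
python3 bot.py .536 -.152 104 -.037 -.038 0 && python3 bot.py .421 -.176 76 -.037 .038 0
python3 - <<'E'
from h import *
manip.goto([.35,-.55,.4],down([.35,-.55],.4,0)) 
p,T=cam('top');import pickle; pickle.dump((p,T),open('c1.pkl','wb'))
q=p[160:280,180:330]; cv2.imwrite('pics/z3.png',cv2.resize(q,(750,600),interpolation=cv2.INTER_CUBIC)[...,::-1])
E
```

```text
grip ('t=47.8 op=0.042', array([ 0.537, -0.152,  0.031]), array([0.1, 0.3, 3.6]))
('t=48.6 op=0.042', array([ 0.535, -0.152,  0.198]), array([-0.8,  0.1, -0.9]))
('t=53.2 op=0.060', array([0.496, 0.009, 0.219]), array([-0.8,  0.3, -0.7]))
grip ('t=57.5 op=0.042', array([ 0.422, -0.176,  0.031]), array([-0.8, -0.7,  5.1]))
('t=58.4 op=0.042', array([ 0.42 , -0.175,  0.199]), array([-0.4,  0.4, -1.8]))
('t=63.1 op=0.060', array([0.504, 0.085, 0.219]), array([-0.9, -1.1, -0.9]))
```

View pics/z3.png

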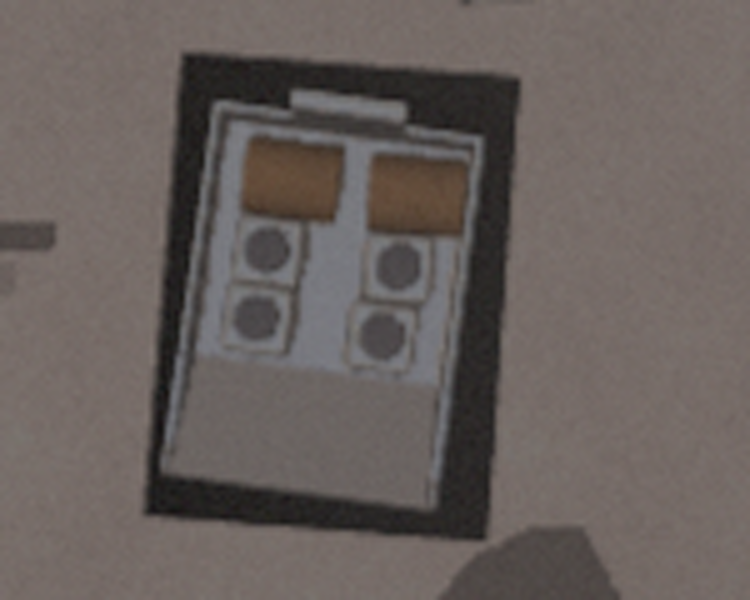

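All six empties are in the scoop. Next I'll measure the grip and check that the tipping path is reachable.

```bash
python3 - <<'E'
from h import *
import pickle
np.set_printoptions(precision=3,suppress=True)
p,T=pickle.load(open('c1.pkl','rb'))
Z=lambda u,v,z:at_z(T,(u+.5)/5-.5+180,(v+.5)/5-.5+160,z)
l=[Z(163,470,.063),Z(435,508,.063)];b=[Z(215,101,.068),Z(484,134,.068)]
for n,e in(('l',l),('b',b)):
    d=e[0]-e[1]; print(n,np.mean(e,0),np.linalg.norm(d),np.degrees(np.arctan2(-d[0],d[1])))
print('grip',Z(349,101,.13),Z(292,91,.13),Z(407,107,.13))
E
cat >> h.py <<'E'
BIN=np.array([.449,-.43])
def tip(theta,a,lz,r0=.02,roll=np.pi/2,b=BIN):
    u=np.array([np.cos(a),np.sin(a)]); s,c=np.sin(theta),np.cos(theta)
    xy=b+u*(r0+.234*c-.047*s)
    return [*xy,lz+.234*s+.047*c],[roll,np.pi/2-theta,a]
E
python3 - <<'E'
from h import *
for a in(-44,-30,-55):
  for roll in(np.pi/2,-np.pi/2):
    print(a,roll)
    for th in(0,20,45,65,85,95):
        for lz in (.13,):
            P,o=tip(np.radians(th),np.radians(a),lz,roll=roll); q=manip.solve_ik(P,o); print(th,np.round(P,3),None if q is None else np.round(q,2))
E
```

```text
l [0.405 0.059 0.063] 0.16900855243011978 -7.013546545344929
b [0.635 0.032 0.068] 0.16867140379903509 -6.208073713900337
grip [0.638 0.031 0.13 ] [0.643 0.066 0.13 ] [ 0.635 -0.003  0.13 ]
-44 1.5707963267948966
0 [ 0.632 -0.606  0.177] [-0.81  0.87  0.91 -0.    1.36 -0.05]
20 [ 0.61  -0.585  0.254] [-0.82  0.54  1.33  0.02  0.93 -0.07]
45 [ 0.559 -0.536  0.329] [-0.84  0.18  1.8   0.14  0.38 -0.18]
65 [ 0.504 -0.483  0.362] [-0.87 -0.03  2.14  2.45  0.14 -2.5 ]
85 [ 0.444 -0.426  0.367] None
95 [ 0.415 -0.397  0.359] None
-44 -1.5707963267948966
0 [ 0.632 -0.606  0.177] None
20 [ 0.61  -0.585  0.254] None
45 [ 0.559 -0.536  0.329] None
65 [ 0.504 -0.483  0.362] [-0.87 -0.03  2.14  2.45  0.14  0.64]
85 [ 0.444 -0.426  0.367] [-0.9  -0.07  2.44  2.94  0.72  0.14]
95 [ 0.415 -0.397  0.359] [-0.92  0.03  2.55  2.97  1.1   0.09]
-30 1.5707963267948966
0 [ 0.669 -0.557  0.177] [-0.74  0.85  0.93 -0.    1.36 -0.22]
20 [ 0.643 -0.542  0.254] [-0.78  0.53  1.34  0.11  0.94 -0.31]
45 [ 0.581 -0.506  0.329] [-0.87  0.19  1.79  0.56  0.47 -0.76]
65 [ 0.515 -0.468  0.362] [-0.98 -0.01  2.13  1.
[... 564 characters left out ...]
267948966
0 [ 0.595 -0.638  0.177] [-0.87  0.86  0.93 -0.    1.36  0.09]
20 [ 0.577 -0.613  0.254] [-0.85  0.53  1.33 -0.05  0.93  0.13]
45 [ 0.536 -0.555  0.329] [-0.82  0.18  1.79 -0.26  0.39  0.34]
65 [ 0.493 -0.492  0.362] [-0.77 -0.01  2.13  4.17  0.2   2.2 ]
85 [ 0.445 -0.425  0.367] [-0.71 -0.05  2.42  3.52  0.74  2.88]
95 [ 0.422 -0.391  0.359] None
-55 -1.5707963267948966
0 [ 0.595 -0.638  0.177] None
20 [ 0.577 -0.613  0.254] None
45 [ 0.536 -0.555  0.329] [-0.82  0.18  1.79 -0.26  0.39 -2.8 ]
65 [ 0.493 -0.492  0.362] [-0.77 -0.01  2.13  4.17  0.2  -0.94]
85 [ 0.445 -0.425  0.367] [-0.71 -0.05  2.42  3.52  0.74 -0.26]
95 [ 0.422 -0.391  0.359] [-0.67  0.06  2.51  3.46  1.11 -0.17]
```

```bash
python3 - <<'E'
from h import *
g=[.637,.032,.105]; print('grip',np.round(manip.solve_ik(g,[np.pi/2,np.pi/2,np.radians(-6.4)]),2))
for a in(-30,-20,-10,-4.5):
    print(a)
    for th in(0,10,25,45,55,65,75,85,90):
        P,o=tip(np.radians(th),np.radians(a),.13); 
        if th==0: P[2]=.3
        q=manip.solve_ik(P,o); print(th,np.round(P,3),None if q is None else np.round(q,2))
E
```

```text
grip [-0.02  0.48  1.69 -0.    0.97  0.09]
-30
0 [ 0.669 -0.557  0.3  ] [-0.74  0.79  0.79 -0.    1.55 -0.22]
10 [ 0.659 -0.551  0.217] [-0.76  0.69  1.14  0.05  1.15 -0.25]
25 [ 0.633 -0.536  0.271] [-0.8   0.46  1.43  0.15  0.84 -0.35]
45 [ 0.581 -0.506  0.329] [-0.87  0.19  1.79  0.56  0.47 -0.76]
55 [ 0.549 -0.488  0.349] [-0.92  0.08  1.96  1.08  0.37 -1.28]
65 [ 0.515 -0.468  0.362] [-0.98 -0.01  2.13  1.73  0.41 -1.94]
75 [ 0.479 -0.448  0.368] [-1.05 -0.05  2.27  2.13  0.61 -2.37]
85 [ 0.443 -0.427  0.367] [-1.13 -0.04  2.4   2.32  0.88 -2.6 ]
90 [ 0.426 -0.416  0.364] [-1.17  0.01  2.46  2.38  1.04 -2.69]
-20
0 [ 0.688 -0.517  0.3  ] [-0.7   0.77  0.84  0.    1.54 -0.35]
10 [ 0.677 -0.513  0.217] [-0.72  0.67  1.17  0.07  1.14 -0.4 ]
25 [ 0.648 -0.503  0.271] [-0.78  0.45  1.44  0.23  0.86 -0.55]
45 [ 0.592 -0.482  0.329] [-0.89  0.19  1.78  0.73  0.58 -1.04]
55 [ 0.558 -0.47   0.349] [-0.96  0.09  1.94  1.15  0.54 -1.47]
65 [ 0.521 -0.456  0.362] [-1.05  0.02  2.09  1.57  0.62 -1.91]
75 [ 0.482 -0.442  0.368] [-1.14 -0.    2.23  1.86  0.8  -2.23]
85 [ 0.443 -0.428  0.367] [
[... 559 characters left out ...]
443 -0.429  0.367] [-1.32  0.11  2.25  1.82  1.21 -2.39]
90 [ 0.422 -0.425  0.364] [-1.37  0.16  2.28  1.86  1.33 -2.48]
-4.5
0 [ 0.702 -0.45   0.3  ] [-0.62  0.7   0.95  0.    1.49 -0.54]
10 [ 0.691 -0.449  0.217] [-0.67  0.63  1.24  0.11  1.14 -0.62]
25 [ 0.661 -0.447  0.271] [-0.75  0.43  1.47  0.34  0.92 -0.83]
45 [ 0.601 -0.442  0.329] [-0.91  0.21  1.76  0.85  0.77 -1.34]
55 [ 0.564 -0.439  0.349] [-1.01  0.14  1.89  1.15  0.81 -1.65]
65 [ 0.525 -0.436  0.362] [-1.12  0.1   2.01  1.41  0.92 -1.94]
75 [ 0.484 -0.433  0.368] [-1.23  0.11  2.11  1.6   1.09 -2.17]
85 [ 0.443 -0.429  0.367] [-1.34  0.16  2.19  1.73  1.29 -2.36]
90 [ 0.422 -0.428  0.364] [-1.39  0.21  2.22  1.77  1.4  -2.44]
```

```bash
python3 - <<'E'
from h import *
a0=np.radians(-6.4); o=[np.pi/2,np.pi/2,a0]; g=[.638,.032]
hand.move_gripper(.05); manip.goto([*g,.2],o); manip.move_l([*g,.105],rate=.1)
hand.move_gripper(0,110); print('grip',st())
manip.move_l([*g,.13],rate=.05); manip.hold(.3); print(st()); manip.move_l([*g,.30],rate=.1)
p,c=cam('scene'); save('s4.png',p); print(st())
E
```

```text
grip ('t=69.8 op=0.011', array([0.637, 0.032, 0.106]), array([-4. ,  1. ,  5.5]))
('t=70.7 op=0.010', array([0.638, 0.032, 0.13 ]), array([ 0.5,  0.6, -4.6]))
('t=72.6 op=0.011', array([0.638, 0.032, 0.299]), array([-0.2,  0.2, -5.1]))
```

View pics/s4.png

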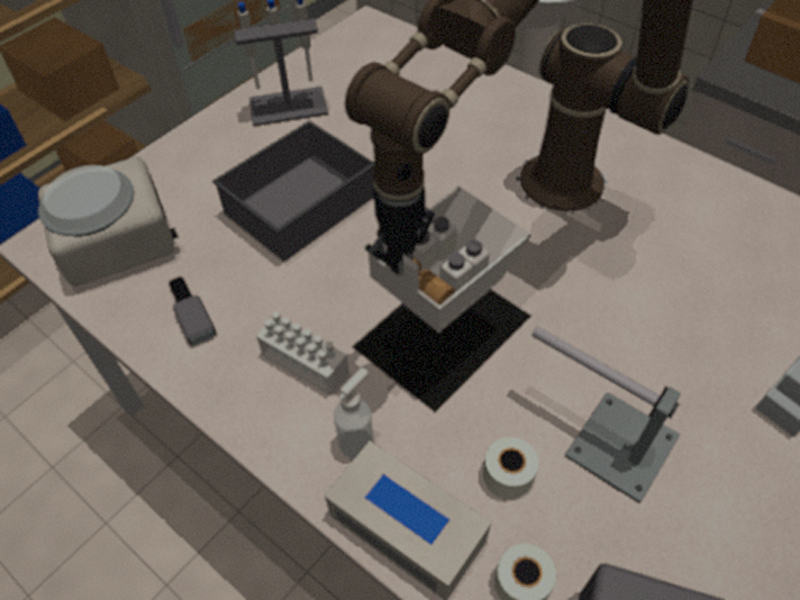

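The scoop hangs level at about (450,260) with everything still inside. Now I'll carry it over and tip it.

```bash
python3 - <<'E'
from h import *
a=np.radians(-4.5)
P,o=tip(0,a,.13); P[2]=.3; manip.move_l(P,ori=o,rate=.2); print(st())
for th in range(10,90,10):
    P,o=tip(np.radians(th),a,.135); P[2]=max(P[2],.3) if th<30 else P[2]
    manip.goto(P,o)
P,o=tip(np.radians(88),a,.135); manip.goto(P,o); manip.hold(1); print(st())
p,c=cam('scene'); q=p[40:240,100:367]; cv2.imwrite('pics/s5.png',cv2.resize(q,(800,600),interpolation=cv2.INTER_CUBIC)[...,::-1])
E
```

```text
('t=75.2 op=0.010', array([ 0.702, -0.449,  0.3  ]), array([-0.3, -0.2, -3.9]))
('t=79.2 op=0.011', array([ 0.43 , -0.429,  0.37 ]), array([ 0.5, -0.4, -2.7]))
```

View pics/s5.png

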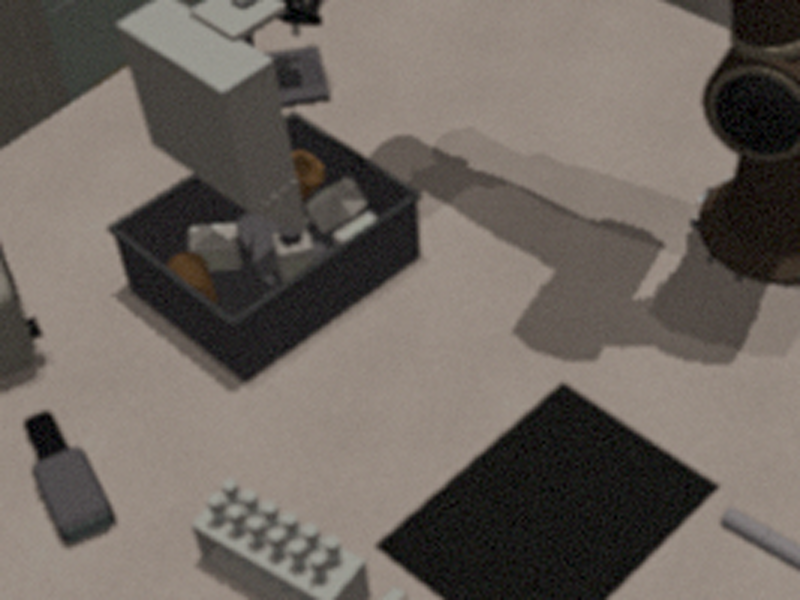

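Both cores and at least three bottles can be seen in the bin, and the force reading is back to the weight of the empty scoop. I'll return it to the mat.

```bash
python3 - <<'E'
from h import *
a=np.radians(-4.5)
for th in (88,75,60,45,30,15,0):
    P,o=tip(np.radians(th),a,.2); P[2]=max(P[2],.36); manip.goto(P,o)
print(st())
g=[.628,.033]; o=[np.pi/2,np.pi/2,np.radians(-4)]
manip.move_l([*g,.30],ori=o,rate=.2); manip.move_l([*g,.13],rate=.15); manip.move_l([*g,.1065],rate=.03); print(st())
hand.move_gripper(.05,20); manip.move_l([*g,.25],rate=.1)
manip.goto([.3,.4,.4],down([.3,.4],.4,0)); print(st())
p,c=cam('top'); save('top6.png',p)
p,c=cam('scene'); cv2.imwrite('pics/s6.png',cv2.resize(p[60:240,120:360],(800,600),interpolation=cv2.INTER_CUBIC)[...,::-1])
E
```

```text
('t=82.2 op=0.011', array([ 0.701, -0.45 ,  0.358]), array([-0.3, -0.6, -1.8]))
('t=87.0 op=0.010', array([0.628, 0.033, 0.107]), array([ 0.4, -0.4, -2.4]))
('t=90.9 op=0.050', array([0.301, 0.4  , 0.399]), array([-0.5,  0.8,  0.2]))
```

View pics/top6.png

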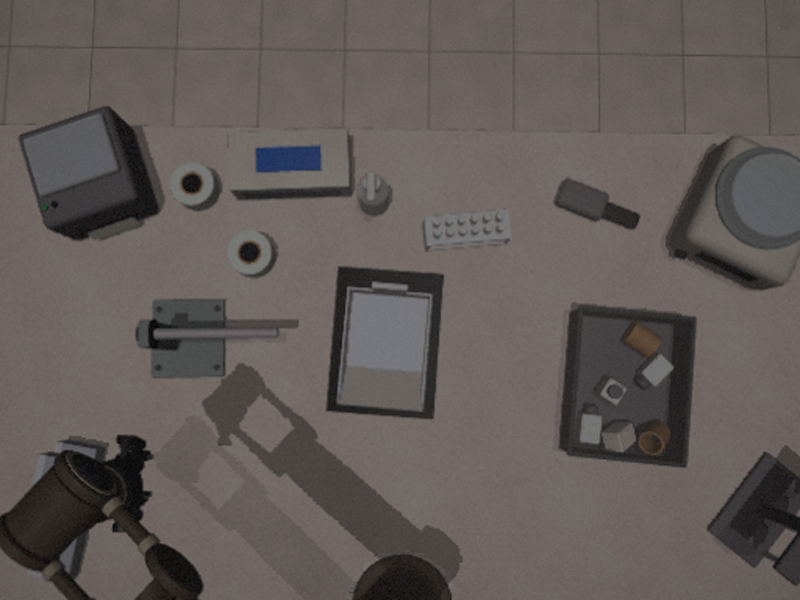

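View pics/s6.png

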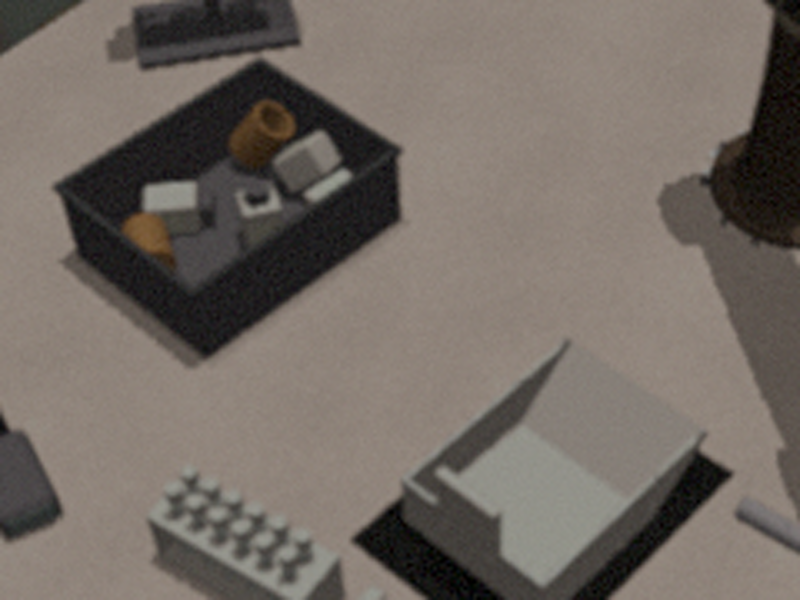

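All four bottles and both cores are in the bin, and the empty scoop sits flat on the mat, in line with it.

```bash
python3 -c "
from h import *
manip.hand_in(); print(st())"
```

```text
the job is handed in; nothing more can be done
the job is handed in; nothing more can be done
```

The bench is cleared and the job is handed in. No verdict comes back, so the result rests on my own checks. There were two cores and four bottles. I put all six in the scoop, tipped them into the bin at 88°, and set the empty scoop back on its mat at about 91 s of the 210 s allowed.

- **Bin:** the last top and scene pictures show all four bottles and both cores inside the bin, none standing above the rim as far as I can see.
- **Scoop:** it lies flat on the mat and looks centred and in line with it. I judged this by eye and from the placing target, and did not measure it again after release.
- **Roll and rack:** both appear at the same pixels as at the start.

Two things differed from what I first measured:
- **Knocked bottle:** the far bottle was knocked about 3–4 cm early on. I saw this in a picture and measured it again before picking it up.
- **Scoop position:** the scoop shifted about 1 cm or less while I was loading it, or my first reading was that far off. I corrected for it before gripping.

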